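# Clip the curing box shut and press its under-lip switch

## Robot

A 6-joint arm with a two-finger parallel gripper is mounted at the origin on the work surface. World frame = base frame: x ahead of the robot, y to its left, z up, the work surface at z = 0. Lengths are in m, angles in rad, forces in N, time in s.
With the tool pointing down it reaches from about 0.225 to 0.875 m from the base axis. Payload 3.4 kg.
Tool frame: the origin (TCP) lies at the very end of the fingers, on their centre line; the grasp point (between the pads) lies 19 mm behind it; z points along the fingers, y is the line along which they close (so a half turn about z gives the same grasp; the last joint's range is limited). The gripper opens to 85 mm and grips with 20 to 120 N. Pads are 22 mm wide; open, the fingers measure 114 mm over their backs; the gripper's body (76 mm by 85 mm) begins 54 mm behind the grasp point. The pads swing forward as they close: fully open they stand 13 mm farther back than shut.
Start: joints at [-1.251, 0.276, 1.505, -0, 1.361, -0.121], TCP at [0.245, -0.52, 0.231] pointing down, gripper open.
Joint ranges: [-2.89, 2.89], [-0.75, 2.08], [0.22, 2.7], [-1.18, 4.32], [0.11, 2.71], [-2.7, 2.7]. Speed limits (rad/s): [2.57, 2.57, 3.14, 3.14, 3.14, 3.14].

## Interface

Orientations are given as a unit quaternion [w, x, y, z].
In Python, from rig import manip, eyes gives the robot as it stands.
- The arm moves only by the tool servo_tool, never from a script. Its argument "series" is text: rows parted by semicolons, each of 7 numbers parted by spaces: the shift along the tool's x, y, z in m, then the turn, a rotation vector about the tool's x, y, z in degrees, then the closure, from 0 (fully open) to 1 (shut). In form: dx dy dz ax ay az fingers; .... A call has 1 to 5 rows; each row is the pose to reach, as a shift and turn from the pose commanded when the call began, along the tool's axes at that moment; what a row does not reach only later rows make up. A row lasts 1/10 s, in which the tool goes at most 50 mm and 8.59 degrees, less where a joint would pass 70% of its speed; a pose out of reach is approached as far as the arm can. A call with a gripper value outside its range is refused whole. The fingers move at their own pace and stop on an object; "squeeze" is the grip in N (left out, the last holds). Time passes only in rows, so rows that repeat a pose let the fingers close. It gives the time, the measured TCP pose, the force, the opening and the grip force at its end, in the units of the state.
- manip.get_state(): the state, without advancing time (a new reading comes with each control period).
- eyes.get_image(name): name is "scene" or "top"; returns the picture (480x640x3 uint8, red, green, blue); there is no depth.
- eyes.camera_info(name): a dict with "fx", "fy", "cx", "cy" (pixels), "eye" and "orientation" of the camera in the world. Camera axes: x right, y down, z forward; pixel columns grow to the right and rows downward; lengths in m; the calibration is good to about 2 mm. A picture is of the moment at which its call begins. camera_info takes no time and is no camera call.
- manip.sign_off(): hands the job in; it is judged then, once.
The state is a dict: "clock": time; "qpos": joint angles; "qd": joint speeds; "effort": joint torques, N m; "position": TCP position; "ee_rot": TCP orientation; "contact_force": force on the tool from outside, world axes, zero at the start; "moment": the same for the moment, N m; "width": finger opening in m; "gripper_force": force on a finger pad.
Only numpy, scipy, OpenCV 4.12 (cv2) and the standard library are available. Lean on these libraries where they do the work, as an engineer would, in place of code of your own. Each camera call takes 0.05 s, during which the arm holds its last target. There are 200 camera calls.

## Task

Get the curing box on the model-railway bench running: first flip all four hinged clips of its lid down flat against the box's sides, then, once they are all down, press the switch hidden under the overhanging lip of the nose on the front of the box fully in, so that it stays in. Leave the other things on the bench where they are.

Things in the scene. Friction and masses are not known exactly. Their poses are not given: they have to be found in the camera images.
- curing_box: Fixed grey box with a white closed lid, mid-bench. Origin on the table under its centre, z up; front faces its own -x (to the robot's right, yaw 1.15 to 1.95 rad), its left is +y (the robot's side). mm, box frame: housing 150 (x) by 170 (y), on a 40 mm plinth, to z 180; lid 158 by 178, flat top at z 202. A control nose juts out mid-front; the space before and below it is free.
- lip (a point): Middle of the front lower edge of the lip: x -140, y 0, z 127 mm in the box frame. The lip is the front of the nose's flat top plate (100 mm wide in y, 8 mm thick, top at z 135). Under it the nose's face is undercut: it starts at x -134, z 127 and runs back and down, leaning 42 degrees from vertical, to x -72, z 59 (90 mm wide). The switch is in its middle.
- switch (a joint): Black latching push switch, block 50 mm wide (y), 26 mm along the undercut face, 12 mm proud of it when out. In m: 0 out (start), 0.007 fully in. Slides square to the face: to box +x and up, 42 degrees above level. About 3 N moves it; no spring, it stays where left. Reach it from below the lip, tool tilted 40 to 50 degrees from vertical, fingertips pointing forward (box +x) and down.
- switch_face (a point): Centre of the switch's outer pressing face; when out it lies at x -119, y 0, z 92 mm in the box frame: 21 mm behind the lip's front edge (level) and 35 mm below the lip's underside. Its x axis points the way the switch is pressed.
- clip_front (a joint): Clip on the front of the lid, rad: 0 down flat on the box side, 1.57 straight out level, more is raised above level (start 1.7 to 2.15, limit 2.4). All four alike: white plates 50 mm wide, 42 mm from hinge to free edge, 5 mm thick, 7 mm bead along the edge. Stiff hinge (0.04 N m, about 1.5 N near the edge), no spring: stays at any angle. Push from above, then in against the side.
- clip_back (a joint): Clip on the back side (box +x), same values.
- clip_left (a joint): Clip on the left side (box +y), same values.
- clip_right (a joint): Clip on the right side (box -y), same values.
- front_hinge (a point): Middle of the front clip's hinge line: x -83, y 0, z 190 mm in the box frame; the hinge runs along the box side. A clip that is down reaches from here down to z 148, its outer face 2.5 mm outside the hinge line (its bead 5.5 mm).
- back_hinge (a point): Same for the back clip: x 83, y 0, z 190 mm in the box frame.
- left_hinge (a point): Same for the left clip: x 0, y 93, z 190 mm in the box frame.
- right_hinge (a point): Same for the right clip: x 0, y -93, z 190 mm in the box frame.
- paint_jar: Small jar, 44 mm across, 50 mm high, near the box; not to be disturbed. Origin at its foot.
- wagon: Model freight wagon, 135 x 42 x 56 mm high, behind the box; not to be disturbed. Origin at its foot.
- offcut: Pine offcut lying flat, 130 x 45 x 20 mm, on the far side of the box; not to be disturbed.
- screwdriver: Screwdriver lying on the bench; not to be disturbed.
- glue_bottle: Glue bottle, 50 mm across, 140 mm high, on the left of the bench; not to be disturbed. Origin at its foot.
- clamp: Steel screw clamp lying flat on the right, about 110 x 100 x 14 mm; not to be disturbed.

How it is judged:
On the way, in this order (a step that is already met when the one before it is completed fails the run):
1. all four clips are down against the sides, the switch still out (value of joint each of clip_front, clip_back, clip_left, clip_right below 0.2 rad and value of joint switch below 0.002 m), for 0.2 s.
2. the switch is pressed in (value of joint switch above 0.005 m), for 0.2 s.
At the end, for the whole second after the job is handed in: All four clips are within 0.2 rad of flat against the sides and the switch is at least 5 of its 7 mm in (value of joint each of clip_front, clip_back, clip_left, clip_right below 0.2 rad and value of joint switch above 0.005 m); the robot touches nothing.
It fails at once if a bystander (jar, wagon, offcut, screwdriver, bottle or clamp) is moved more than 30 mm (distance of any of paint_jar, wagon, offcut, screwdriver, glue_bottle, clamp from where it was at the start of the episode above 0.03 m).
It also fails if it takes over 54 s, if anything falls off the work surface, if the arm or the gripper's body presses on something with over 40 N, if the wrist force passes 120 N, or if a joint passes its speed limit or range.

## Working session

There is one attempt and no reset: what is moved stays moved. The work goes in short steps, Python scripts to look and compute and a tool call to move; the robot and the scene stay as the last step left them, time stands still between calls to the robot, and variables do not carry over. Pictures are saved under pics/ and viewed, at most 10 in all, crops included, and the job is handed in when it is done.

Besides the shell and the picture viewer there is one more tool, called after "Emit:" by a JSON object that holds its "name" and its "arguments". servo_tool: Moves the arm, as the interface text tells. Its arguments: {"type":"object","properties":{"series":{"type":"string"},"squeeze":{"type":"number"}},"required":["series"]}

```bash
mkdir -p pics; ls
python3 - <<'E'
from rig import manip, eyes
import cv2
for n in("scene","top"):
    cv2.imwrite(f"pics/{n}0.png",eyes.get_image(n)[:,:,::-1]); print(n,eyes.camera_info(n))
s=manip.get_state(); print(s)
E
```

```text
pics
scene {'fx': 489.1245205906341, 'fy': 489.1245205906341, 'cx': 321.43694441553475, 'cy': 239.68754755513575, 'eye': array([1.10763583, 0.60697817, 0.94359256]), 'orientation': array([-0.13585821,  0.33666322,  0.85969323, -0.35934382])}
top {'fx': 578.7319083413325, 'fy': 578.7319083413325, 'cx': 315.60848983409466, 'cy': 236.14468771515132, 'eye': array([ 0.44532374, -0.03245354,  1.52637755]), 'orientation': array([-0.02683182,  0.70872286, -0.70485254,  0.01322328])}
{'clock': 0.1, 'qpos': array([-1.25100668e+00,  2.76569705e-01,  1.50604732e+00, -6.03751455e-06,
        1.36073177e+00, -1.21003893e-01]), 'qd': array([-0.00019793, -0.00182346, -0.00198532,  0.00061675,  0.00182845,
        0.00039704]), 'effort': array([ 1.92859145e-03, -4.17698193e+01, -2.46405691e+01, -3.83016686e-05,
        5.79425294e-03, -3.32726145e-06]), 'position': array([ 0.245161  , -0.51956449,  0.23048834]), 'ee_rot': array([-8.73441902e-04,  9.75810271e-01,  2.18617347e-01, -9.00674005e-05]), 'contact_force': array([0.11209288, 0.35400279, 0.7335947 ]), 'moment': array([-0.0044671 , -0.01996795,  0.01019135]), 'gripper_force': 0.0, 'width': 0.08573183370004227}
```

View pics/scene0.png

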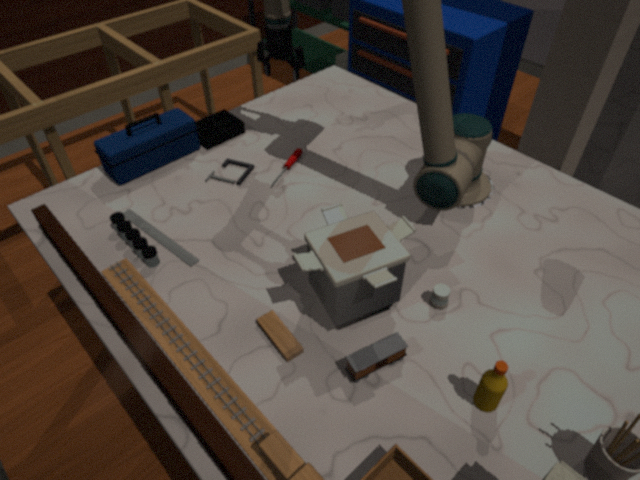

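View pics/top0.png

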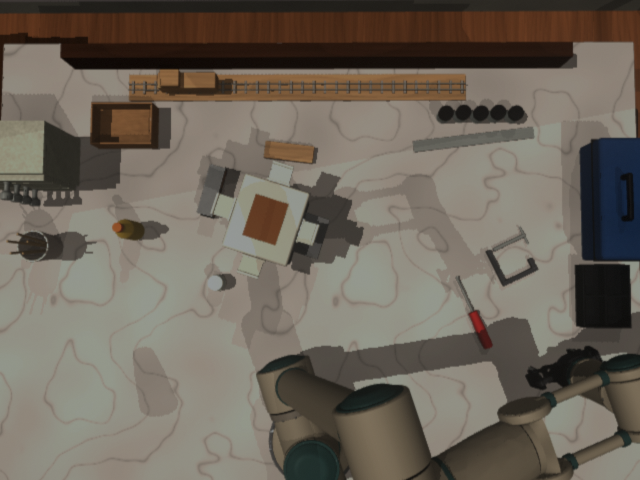

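The scene view shows the box at about (357,260), the wagon at (377,355), the jar at (440,296) and the offcut at (280,335). The top view shows the lid centred at about (266,221), with its nose and front clip on the right at (310,232). The jar is at (215,283) and the wagon at (215,190). Next I'll enlarge the lid in both views.

Run:
```python
import cv2,numpy as np
t=cv2.imread("pics/top0.png")[150:290,190:370]; s=cv2.imread("pics/scene0.png")[195:335,285:465]
f=lambda a:cv2.convertScaleAbs(cv2.resize(a,None,fx=4,fy=4,interpolation=cv2.INTER_CUBIC),alpha=1.3)
cv2.imwrite("pics/tc.png",f(t));cv2.imwrite("pics/sc.png",f(s))
```

```text
(no output)
```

View pics/tc.png

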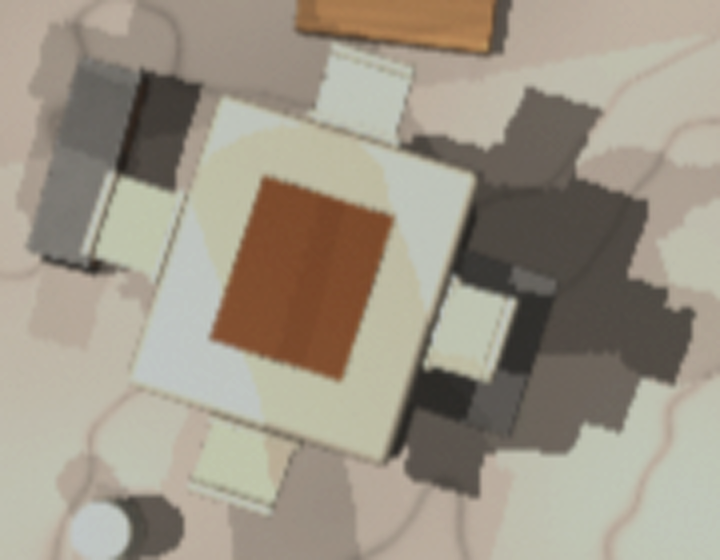

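View pics/sc.png

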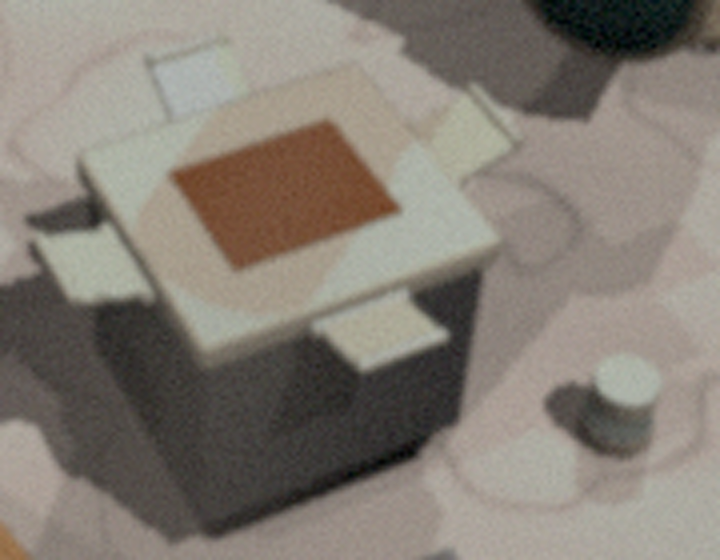

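The top crop shows the lid corners at crop pixels (221,97), (475,175), (388,462) and (133,386), and all four clips stick out. In the scene crop the same corners, in the same order, are at (205,352), (82,160), (355,66) and (498,243).

```bash
cat > h.py <<'E'
import numpy as np
from rig import manip, eyes
from scipy.spatial.transform import Rotation as R
def rot(q): return R.from_quat(np.r_[q[1:],q[0]])
def ray(cam,uv):
    c=eyes.camera_info(cam); d=np.array([(uv[0]-c['cx'])/c['fx'],(uv[1]-c['cy'])/c['fy'],1])
    return c['eye'],rot(c['orientation']).apply(d/np.linalg.norm(d))
def onz(cam,uv,z):
    e,d=ray(cam,uv); return e+d*(z-e[2])/d[2]
def tri(a,b):
    e1,d1=ray('top',a); e2,d2=ray('scene',b)
    A=np.c_[d1,-d2]; t=np.linalg.lstsq(A,e2-e1,rcond=None)[0]
    p,q=e1+d1*t[0],e2+d2*t[1]; return (p+q)/2,np.linalg.norm(p-q)
E
python3 - <<'E'
from h import *
import cv2
cr=lambda p,o:(np.array(p)+.5)/4-.5+o
T=[cr(p,(190,150)) for p in [(221,97),(475,175),(388,462),(133,386)]]
S=[cr(p,(285,195)) for p in [(205,352),(82,160),(355,66),(498,243)]]
np.set_printoptions(precision=4,suppress=True)
P=[]
for a,b in zip(T,S):
    p,e=tri(a,b);P.append(p);print(p,e)
P=np.array(P);print([np.linalg.norm(P[i]-P[i-3]) for i in range(4)])
for n,c in(('top',T),('scene',S)):
    Q=np.array([onz(n,u,.202) for u in c]);print(n,Q.mean(0),[np.linalg.norm(Q[i]-Q[i-3]) for i in range(4)])
    # +x axis: from front side (1,2) to back side(0,3); +y: from right(0,1) to left(2,3)
    x=(Q[0]+Q[3]-Q[1]-Q[2]);y=Q[2]+Q[3]-Q[0]-Q[1]
    print(np.arctan2(x[1],x[0]),np.arctan2(-y[0],y[1]))
for u,z in [((100,528),.05)]: print('jar',onz('top',cr(u,(190,150)),z))
for u in [(85,60),(200,85),(100,270),(30,250)]: print('wag',onz('top',cr(u,(190,150)),.056))
s=manip.get_state();print(rot(s['ee_rot']).as_matrix())
E
```

```text
[0.6647 0.1583 0.1969] 0.0003340555471137437
[0.619  0.0114 0.1954] 0.0020595800472146585
[0.453  0.0604 0.1954] 0.002020432608193849
[0.4972 0.2073 0.1927] 0.0015260684413765508
[np.float64(0.15382411762792342), np.float64(0.17311889825270096), np.float64(0.1534104275929586), np.float64(0.1745854331084203)]
top [0.5582 0.1084 0.202 ] [np.float64(0.15385736184358484), np.float64(0.17232546884866054), np.float64(0.15308772009096563), np.float64(0.17429207187773332)]
1.2815070100537354 1.2866217306261216
scene [0.5635 0.1141 0.202 ] [np.float64(0.15077854232492777), np.float64(0.17156052616726095), np.float64(0.15322803442809718), np.float64(0.17018072429661457)]
1.261704297557754 1.2768474842004995
jar [0.4114 0.2534 0.05  ]
wag [0.7116 0.2667 0.056 ]
wag [0.6956 0.1923 0.056 ]
wag [0.5761 0.2548 0.056 ]
wag [0.5888 0.3    0.056 ]
[[ 0.9044  0.4267 -0.0006]
 [ 0.4267 -0.9044  0.0017]
 [ 0.0002 -0.0017 -1.    ]]
```

Run:
```python
from h import *
import cv2
np.set_printoptions(precision=4,suppress=True)
C={};
for n,roi in(('top',(200,160,340,290)),('scene',(300,205,430,300))):
    im=cv2.GaussianBlur(cv2.imread(f"pics/{n}0.png"),(3,3),0); hsv=cv2.cvtColor(im,cv2.COLOR_BGR2HSV)
    m=((hsv[...,1]>120)&((hsv[...,0]<15)|(hsv[...,0]>170))&(hsv[...,2]>50)).astype(np.uint8)
    k=np.zeros_like(m);x0,y0,x1,y1=roi;k[y0:y1,x0:x1]=m[y0:y1,x0:x1]
    c=max(cv2.findContours(k,0,1)[0],key=cv2.contourArea)
    M=cv2.moments(c);C[n]=(M['m10']/M['m00'],M['m01']/M['m00'])
    P=np.array([onz(n,p[0],.202)[:2] for p in c],np.float32)
    print(n,C[n],cv2.contourArea(c),cv2.minAreaRect(P),onz(n,C[n],.202))
print(tri(C['top'],C['scene']))
```

```text
top (265.17652295561487, 219.05239730382803) 1310.5 ((0.5593883991241455, 0.10969182103872299), (0.07650963217020035, 0.09632178395986557), 72.88858032226562) [0.5592 0.1095 0.202 ]
scene (355.448776371308, 243.01839662447256) 987.5 ((0.5600308775901794, 0.10943472385406494), (0.07204283773899078, 0.09442771971225739), 72.29025268554688) [0.5611 0.1101 0.202 ]
(array([0.5596, 0.1094, 0.2004]), np.float64(0.0008368651392671471))
```

```bash
cat >> h.py <<'E'
YAW=1.277; C0=np.array([.5596,.1097,0])
xb=np.array([np.cos(YAW),np.sin(YAW),0]); yb=np.array([-np.sin(YAW),np.cos(YAW),0]); zb=np.array([0,0,1.])
BX=np.c_[xb,yb,zb]
def where():
    s=manip.get_state(); r=rot(s['ee_rot']).as_matrix()
    print('t',round(s['clock'],2),'box mm',np.round(1000*BX.T@(s['position']-C0),1),'F box',np.round(BX.T@s['contact_force'],1),'q',np.round(s['qpos'],2)); return s,r
def goal(x,y,z,tilt=0):
    s,r=where(); t=np.radians(tilt); Z=np.sin(t)*xb-np.cos(t)*zb; Y=-yb; X=np.cross(Y,Z)
    G=np.c_[X,Y,Z]
    print('shift',np.round(r.T@(C0+BX@np.array([x,y,z])/1000-s['position']),4),'rot',np.round(R.from_matrix(r.T@G).as_rotvec(degrees=True),2))
E
python3 -c "
from h import *
goal(-102,0,260)"
```

```text
t 0.1 box mm [-693.4  118.7  230.5] F box [ 0.4 -0.   0.7] q [-1.25  0.28  1.51 -0.    1.36 -0.12]
shift [ 0.4845 -0.3593 -0.0288] rot [ -0.09  -0.05 -47.91]
```

Emit:
{"name": "servo_tool", "arguments": {"series": "0 0 -0.03 0 0 -8 1; 0.04 -0.03 -0.03 0 0 -16 1; 0.08 -0.06 -0.03 0 0 -24 1; 0.12 -0.09 -0.03 0 0 -32 1; 0.16 -0.12 -0.03 0 0 -40 1", "squeeze": 30}}

```text
clock: 0.6
position: [0.3392, -0.3414, 0.2609]
ee_rot: [-0.0, 0.841, 0.541, 0.0]
contact_force: [1.5, -0.4, -0.6]
width: 0.0126
gripper_force: 0.0
```

```bash
python3 -c "
from h import *
goal(-102,0,260)"
```

```text
t 0.6 box mm [-495.6   80.3  260.9] F box [ 0.1 -1.5 -0.6] q [-0.93  0.12  1.64  0.    1.39 -0.51]
shift [0.4008 0.0273 0.0011] rot [-0.02 -0.03 -7.64]
```

Emit:
{"name": "servo_tool", "arguments": {"series": "0.045 0.003 0 0 0 -4 1; 0.09 0.006 0 0 0 -7.7 1; 0.135 0.01 0 0 0 -7.7 1; 0.18 0.014 0 0 0 -7.7 1; 0.225 0.018 0 0 0 -7.7 1"}}

```text
clock: 1.1
position: [0.4497, -0.1446, 0.2611]
ee_rot: [-0.0, 0.804, 0.594, -0.0]
contact_force: [1.0, -0.4, -0.1]
width: -0.0001
gripper_force: 0.0
```

```bash
python3 -c "
from h import *
goal(-102,0,260)"
```

```text
t 1.1 box mm [-275.3   31.5  261.1] F box [-0.1 -1.  -0.1] q [-0.46  0.1   1.65 -0.    1.38 -0.16]
shift [0.1734 0.0309 0.0011] rot [-0.01  0.01 -0.22]
```

Emit:
{"name": "servo_tool", "arguments": {"series": "0.045 0.008 0 0 0 -0.2 1; 0.09 0.016 0 0 0 -0.2 1; 0.135 0.024 0 0 0 -0.2 1; 0.172 0.031 0.01 0 0 -0.2 1; 0.172 0.031 0.01 0 0 -0.2 1"}}

```text
clock: 1.6
position: [0.5302, 0.013, 0.2495]
ee_rot: [-0.002, 0.802, 0.598, -0.0]
contact_force: [-0.4, -1.3, -0.0]
width: -0.0
gripper_force: 0.0
```

Emit:
{"name": "servo_tool", "arguments": {"series": "0 0 0.02 0 0 0 1; 0 0 0.04 0 0 0 1; 0 0 0.055 0 0 0 1; 0 0 0.07 0 0 0 1; 0 0 0.085 0 0 0 1"}}

```text
clock: 2.1
position: [0.5292, 0.0076, 0.1662]
ee_rot: [0.001, 0.803, 0.596, -0.0]
contact_force: [0.3, -1.9, 1.6]
width: -0.0001
gripper_force: 0.9
```

```bash
python3 -c "
from h import *
goal(-102,0,158)
import cv2;cv2.imwrite('pics/top1.png',cv2.resize(eyes.get_image('top')[140:300,180:380,::-1],None,fx=4,fy=4))
cv2.imwrite('pics/scene1.png',cv2.resize(eyes.get_image('scene')[180:330,270:470,::-1],None,fx=4,fy=4))"
```

```text
t 2.1 box mm [-106.5   -0.5  166.2] F box [-1.7 -0.9  1.6] q [-0.12  0.25  1.71 -0.    1.18  0.18]
shift [ 0.0045 -0.0005  0.0082] rot [ 0.05  0.07 -0.03]
```

View pics/scene1.png

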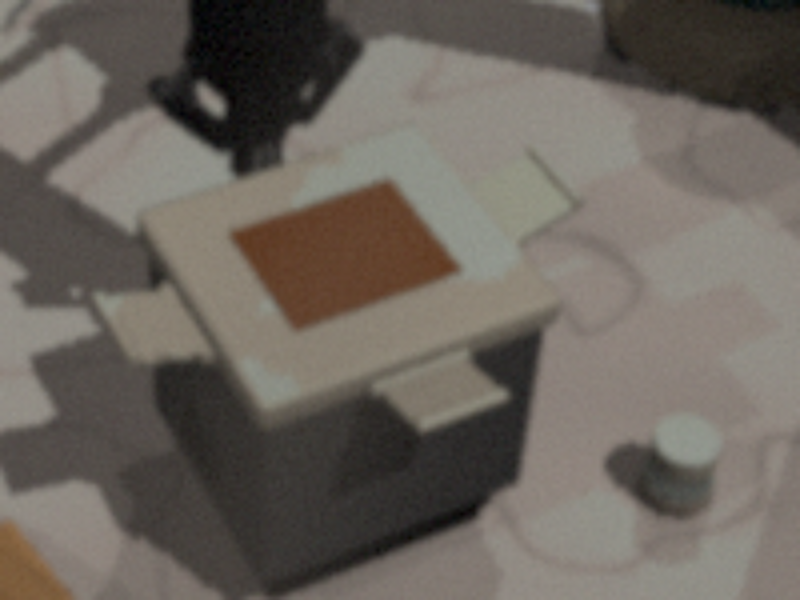

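The fingers are in front of the box at crop (255,140), and the front clip has dropped out of view behind the lid.

Emit:
{"name": "servo_tool", "arguments": {"series": "0 0 0.005 0 0 0 1; 0.004 0 0.008 0 0 0 1; 0.008 0 0.008 0 0 0 1; 0.011 0 0.008 0 0 0 1; 0.011 0 0.008 0 0 0 1"}}

```text
clock: 2.7
position: [0.5316, 0.0156, 0.1583]
ee_rot: [0.003, 0.802, 0.597, -0.004]
contact_force: [-3.5, -13.0, 0.3]
width: -0.0001
gripper_force: 6.3
```

```bash
python3 -c "
from h import *
where()"
```

```text
t 2.7 box mm [-98.2  -0.5 158.3] F box [-13.4  -0.4   0.3] q [-0.1   0.27  1.71 -0.01  1.17  0.2 ]
```

Emit:
{"name": "servo_tool", "arguments": {"series": "-0.015 0 0 0 0 0 1; -0.015 0 -0.045 0 0 0 1; -0.01 0 -0.09 0 0 0 1; 0.02 -0.03 -0.09 0 0 0 1; 0.05 -0.06 -0.09 0 0 0 1"}}

```text
clock: 3.2
position: [0.4908, 0.0854, 0.2503]
ee_rot: [0.001, 0.804, 0.595, 0.002]
contact_force: [-0.1, 1.0, -0.3]
width: -0.0003
gripper_force: 0.0
```

```bash
python3 -c "
from h import *
goal(0,117,245)"
```

```text
t 3.2 box mm [-43.2  58.8 250.3] F box [ 0.9  0.4 -0.3] q [0.03 0.15 1.63 0.   1.36 0.33]
shift [ 0.043  -0.0583  0.0052] rot [ 0.23 -0.18 -0.16]
```

Emit:
{"name": "servo_tool", "arguments": {"series": "0.022 -0.03 0 0.2 0 0 1; 0.043 -0.059 0 0.2 -0.2 0 1; 0.043 -0.059 0.025 0.2 -0.2 0 1; 0.043 -0.059 0.045 0.2 -0.2 0 1; 0.043 -0.059 0.065 0.2 -0.2 0 1"}}

```text
clock: 3.7
position: [0.4454, 0.144, 0.1834]
ee_rot: [-0.001, 0.803, 0.596, -0.001]
contact_force: [0.2, 0.6, 2.7]
width: 0.0
gripper_force: 1.3
```

```bash
python3 -c "
from h import *
goal(0,117,158)"
```

```text
t 3.7 box mm [ -0.2 119.2 183.4] F box [0.6 0.  2.7] q [0.16 0.15 1.8  0.   1.2  0.46]
shift [0.0003 0.0023 0.0254] rot [-0.15  0.07  0.04]
```

Emit:
{"name": "servo_tool", "arguments": {"series": "0 0.002 0.013 0 0 0 1; 0 0.002 0.025 0 0 0 1; 0 0.006 0.025 0 0 0 1; 0 0.01 0.025 0 0 0 1; 0 0.01 0.025 0 0 0 1"}}

```text
clock: 4.2
position: [0.4484, 0.1422, 0.1578]
ee_rot: [-0.007, 0.803, 0.595, -0.007]
contact_force: [-13.5, 6.4, 7.1]
width: -0.0
gripper_force: 6.1
```

```bash
python3 -c "
from h import *
where()"
```

```text
t 4.2 box mm [ -1.1 115.9 157.8] F box [ 2.2 14.8  7.1] q [0.15 0.18 1.82 0.01 1.15 0.45]
```

Emit:
{"name": "servo_tool", "arguments": {"series": "0 0.002 -0.002 0 0 0 1; 0 0.004 -0.002 0 0 0 1; 0 0.004 -0.002 0 0 0 1"}}

```text
clock: 4.5
position: [0.4517, 0.1407, 0.1598]
ee_rot: [-0.006, 0.803, 0.596, -0.007]
contact_force: [-14.3, 5.7, 7.6]
width: -0.0005
gripper_force: 7.2
```

```bash
python3 -c "
from h import *
where()"
```

```text
t 4.5 box mm [ -1.5 112.2 159.8] F box [ 1.3 15.4  7.6] q [0.15 0.19 1.82 0.   1.16 0.44]
```

Emit:
{"name": "servo_tool", "arguments": {"series": "0 0.002 0 0 0 0 1; 0 0.003 0 0 0 0 1; 0 0.003 0 0 0 0 1"}}

```text
clock: 4.8
position: [0.4517, 0.1407, 0.1598]
ee_rot: [-0.009, 0.803, 0.595, -0.009]
contact_force: [-21.8, 8.3, 11.3]
width: -0.0
gripper_force: 10.6
```

```bash
python3 -c "
from h import *
where()"
```

```text
t 4.8 box mm [ -1.6 112.3 159.8] F box [ 1.6 23.2 11.3] q [0.15 0.19 1.81 0.01 1.16 0.44]
```

Emit:
{"name": "servo_tool", "arguments": {"series": "0 -0.015 0 0 0 0 1; 0 -0.015 -0.045 0 0 0 1; 0 -0.015 -0.09 0 0 0 1; 0.03 -0.015 -0.09 0 0 0 1; 0.07 -0.015 -0.09 0 0 0 1"}}

```text
clock: 5.3
position: [0.4694, 0.2097, 0.2528]
ee_rot: [0.001, 0.804, 0.595, 0.0]
contact_force: [1.0, 0.4, -0.4]
width: -0.0001
gripper_force: 0.0
```

```bash
python3 -c "
from h import *
goal(102,0,245)
import cv2;cv2.imwrite('pics/top2.png',cv2.resize(eyes.get_image('top')[140:300,180:380,::-1],None,fx=4,fy=4))
cv2.imwrite('pics/scene2.png',cv2.resize(eyes.get_image('scene')[180:330,270:470,::-1],None,fx=4,fy=4))"
```

```text
t 5.3 box mm [ 69.6 115.3 252.8] F box [ 0.6 -0.8 -0.4] q [ 0.29  0.17  1.59 -0.    1.38  0.58]
shift [0.0328 0.1152 0.008 ] rot [ 0.1   0.02 -0.16]
```

View pics/top2.png

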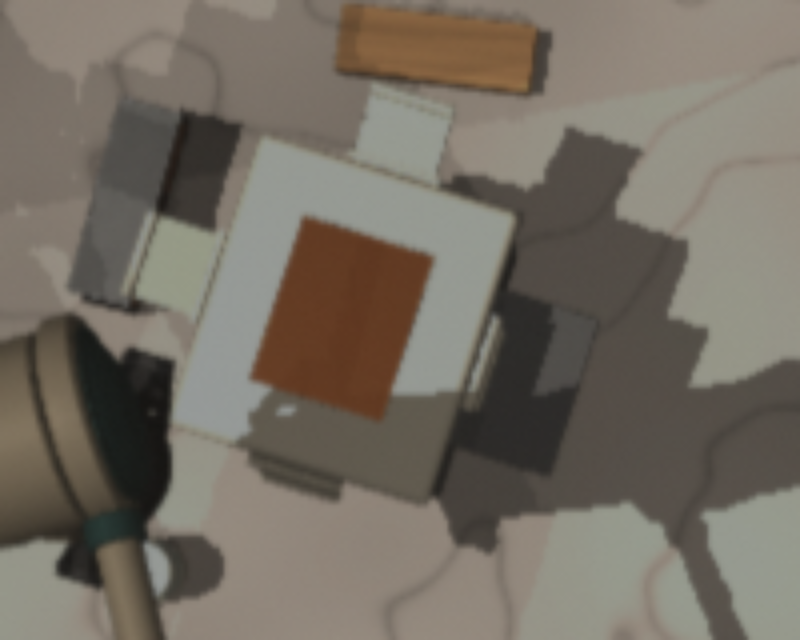

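The top view shows the front clip as a thin strip at crop (487,360) and the left clip as a somewhat thicker strip at (295,475). The back and right clips are still out. I'll check the left clip's angle numerically.

Run:
```python
from h import *
import cv2
cr=lambda p:(np.array(p)+.5)/4-.5+np.array([180,140])
for nm,p,z in [('lid left edge',(300,458),.195),('left bead R',(338,498),.15),('left bead L',(258,470),.15),('front bead top',(500,320),.15),('front bead bot',(478,408),.15),('lid front',(478,360),.195)]:
    print(nm,1000*BX.T@(onz('top',cr(p),z)-C0))
im=cv2.imread('pics/top2.png')
# profile across left clip along box y at x=0, for z=.17 plane
c=eyes.camera_info('top')
for x in(-12,0,12):
    v=[]
    for y in range(78,124,2):
        P=C0+BX@np.array([x,y,170])/1000; q=rot(c['orientation']).inv().apply(P-c['eye']); u=c['fx']*q[0]/q[2]+c['cx'];w=c['fy']*q[1]/q[2]+c['cy']
        v.append(int(im[int((w-140+.5)*4),int((u-180+.5)*4)].mean()))
    print(x,v)
```

```text
lid left edge [ -0.43371248  84.53214968 195.        ]
left bead R [-23.54782671 101.09506589 150.        ]
left bead L [ 27.08082362  99.29603635 150.        ]
front bead top [-84.24557613 -28.71994631 150.        ]
front bead bot [-87.29783123  25.35512322 150.        ]
lid front [-81.74502049   0.28794715 195.        ]
-12 [87, 87, 87, 85, 81, 70, 63, 65, 72, 72, 67, 67, 83, 113, 127, 133, 134, 134, 134, 134, 134, 134, 133]
0 [87, 87, 87, 86, 82, 69, 63, 64, 71, 72, 65, 68, 82, 110, 130, 135, 135, 135, 135, 135, 136, 135, 135]
12 [87, 87, 87, 85, 80, 71, 61, 66, 72, 71, 66, 67, 81, 112, 129, 135, 135, 136, 136, 135, 135, 136, 136]
```

Emit:
{"name": "servo_tool", "arguments": {"series": "0.02 0.03 0 0 0 0 1; 0.035 0.07 0 0 0 0 1; 0.037 0.115 0 0 0 0 1; 0.037 0.115 0.02 0 0 0 1; 0.037 0.115 0.04 0 0 0 1"}}

```text
clock: 5.9
position: [0.5905, 0.2108, 0.2089]
ee_rot: [-0.0, 0.803, 0.595, -0.002]
contact_force: [-0.4, 1.1, -0.4]
width: 0.0003
gripper_force: 0.0
```

```bash
python3 -c "
from h import *
goal(104,0,160)"
```

```text
t 5.9 box mm [105.8  -0.3 208.9] F box [ 0.9  0.7 -0.4] q [ 0.23  0.37  1.42 -0.    1.35  0.53]
shift [-0.0016 -0.0002  0.0489] rot [-0.13  0.15 -0.08]
```

Emit:
{"name": "servo_tool", "arguments": {"series": "0 0 0.016 0 0 0 1; 0 0 0.032 0 0 0 1; -0.002 0 0.048 0 0 0 1; -0.006 0 0.05 0 0 0 1; -0.011 0 0.05 0 0 0 1"}}

```text
clock: 6.4
position: [0.585, 0.2009, 0.1592]
ee_rot: [-0.001, 0.803, 0.596, -0.002]
contact_force: [1.1, 4.9, -4.9]
width: 0.0001
gripper_force: 5.6
```

Emit:
{"name": "servo_tool", "arguments": {"series": "-0.002 0 0 0 0 0 1; -0.002 0 0 0 0 0 1"}}

```text
clock: 6.6
position: [0.5853, 0.201, 0.1597]
ee_rot: [-0.002, 0.803, 0.596, -0.0]
contact_force: [2.7, 7.4, -6.1]
width: -0.0003
gripper_force: 3.5
```

```bash
python3 -c "
from h import *
where()"
```

```text
t 6.6 box mm [ 94.8   1.9 159.7] F box [ 7.8 -0.4 -6.1] q [0.22 0.39 1.52 0.   1.24 0.51]
```

Emit:
{"name": "servo_tool", "arguments": {"series": "0.015 0 0 0 0 0 1; 0.015 0 -0.045 0 0 0 1; 0.01 0.01 -0.088 0 0 0 1; -0.02 0.04 -0.09 0 0 0 1; -0.055 0.075 -0.09 0 0 0 1"}}

```text
clock: 7.1
position: [0.6424, 0.1256, 0.2535]
ee_rot: [0.001, 0.802, 0.597, 0.0]
contact_force: [0.4, 0.5, -1.0]
width: -0.0
gripper_force: 0.0
```

```bash
python3 -c "
from h import *
goal(0,-120,210)"
```

```text
t 7.1 box mm [ 39.1 -74.7 253.5] F box [ 0.6 -0.3 -1. ] q [ 0.09  0.39  1.28 -0.    1.47  0.38]
shift [-0.0392  0.0451  0.0437] rot [0.15 0.08 0.2 ]
```

Emit:
{"name": "servo_tool", "arguments": {"series": "-0.02 0.025 0 0 0 0 1; -0.037 0.046 0 0 0 0 1; -0.037 0.046 0.03 0 0 0 1; -0.037 0.046 0.05 0 0 0 1; -0.037 0.046 0.07 0 0 0 1"}}

```text
clock: 7.6
position: [0.6748, 0.075, 0.18]
ee_rot: [0.001, 0.803, 0.596, -0.002]
contact_force: [-0.3, 0.3, 3.3]
width: 0.0004
gripper_force: 1.0
```

```bash
python3 -c "
from h import *
goal(0,-118,158)"
```

```text
t 7.6 box mm [   0.2 -120.3  180. ] F box [0.2 0.4 3.3] q [ 0.01  0.46  1.34 -0.    1.34  0.31]
shift [-0.0001 -0.0022  0.022 ] rot [-0.08  0.24 -0.05]
```

Emit:
{"name": "servo_tool", "arguments": {"series": "0 0 0.012 0 0 0 1; 0 -0.002 0.023 0 0 0 1; 0 -0.006 0.023 0 0 0 1; 0 -0.01 0.022 0 0 0 1; 0 -0.013 0.021 0 0 0 1"}}

```text
clock: 8.1
position: [0.665, 0.0789, 0.1603]
ee_rot: [0.003, 0.803, 0.596, 0.001]
contact_force: [6.5, -3.1, -0.5]
width: 0.0001
gripper_force: 3.4
```

```bash
python3 -c "
from h import *
where()"
```

```text
t 8.1 box mm [   1.1 -109.8  160.3] F box [-1.1 -7.2 -0.5] q [ 0.02  0.46  1.4  -0.    1.28  0.31]
```

Emit:
{"name": "servo_tool", "arguments": {"series": "0 -0.003 0 0 0 0 1; 0 -0.003 0 0 0 0 1; 0 0.015 0 0 0 0 1; 0 0.015 -0.045 0 0 0 1; 0 0.015 -0.09 0 0 0 1"}}

```text
clock: 8.6
position: [0.6752, 0.0755, 0.2479]
ee_rot: [-0.002, 0.803, 0.596, -0.004]
contact_force: [1.3, 0.2, 1.1]
width: -0.0
gripper_force: 0.0
```

Emit:
{"name": "servo_tool", "arguments": {"series": "-0.045 0 -0.02 0 0 0 1; -0.09 0 -0.03 0 0 0 1; -0.135 -0.01 -0.03 0 0 0 1; -0.18 -0.02 -0.03 0 0 0 1; -0.22 -0.03 -0.03 0 0 0 1"}}

```text
clock: 9.1
position: [0.5824, -0.1277, 0.28]
ee_rot: [-0.0, 0.803, 0.596, -0.003]
contact_force: [-0.8, -0.2, -0.5]
width: 0.0004
gripper_force: 0.0
```

```bash
python3 -c "
from h import *
where()
import cv2
a=cv2.resize(eyes.get_image('top')[160:280,200:340,::-1],None,fx=5,fy=5,interpolation=cv2.INTER_CUBIC)
cv2.imwrite('pics/top3.png',a)
b=cv2.resize(eyes.get_image('scene')[185:335,270:430,::-1],None,fx=4,fy=4)
cv2.imwrite('pics/scene3.png',b)"
```

```text
t 9.1 box mm [-220.6  -90.6  280. ] F box [-0.4  0.7 -0.5] q [-0.33  0.29  1.37 -0.    1.49 -0.04]
```

View pics/top3.png

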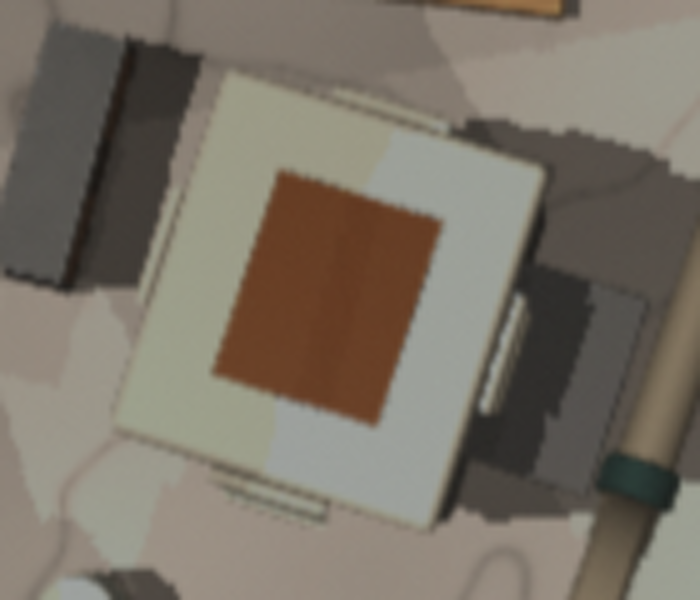

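View pics/scene3.png

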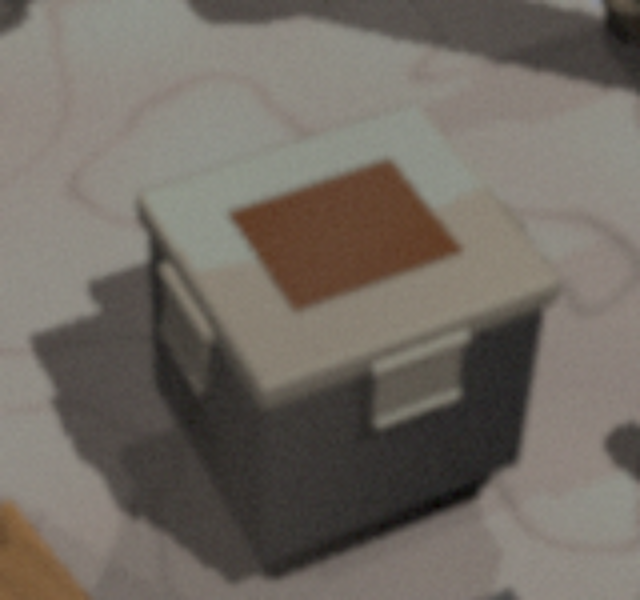

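Both views show all four clips flat against the sides. The nose's front edge runs from (645,298) to (597,495) in the top crop. I'll measure it and plan the switch approach.

Run:
```python
from h import *
cr=lambda p:(np.array(p)+.5)/5-.5+np.array([200,160])
for p in [(645,298),(597,495)]: print(1000*BX.T@(onz('top',cr(p),.135)-C0))
# tool at tilt 46: finger inner surface half h, TCP past switch centre by 'a' along tool
t=np.radians(46); Z=np.array([np.sin(t),-np.cos(t)]); N=np.array([np.cos(t),np.sin(t)]) # press-side normal
S=np.array([-119-1.0,92.])
for off in (60,20,0): print(off, S+8*Z-(11+off)*N)
goal(-200,0,280,46)
```

```text
[-138.30938409  -47.75272242  135.        ]
[-144.20234627   49.80650768  135.        ]
60 [-163.5660259    35.36960721]
20 [-135.77969108   64.14319923]
0 [-121.88652367   78.52999523]
t 9.2 box mm [-223.4  -90.   280.2] F box [ 1.3 -0.1  0.5] q [-0.33  0.29  1.37 -0.01  1.49 -0.03]
shift [ 0.023  -0.0901  0.0004] rot [-0.1  46.37 -0.38]
```

Emit:
{"name": "servo_tool", "arguments": {"series": "0 -0.02 0 0 8 0 1; 0 -0.04 0 0 16 0 1; 0 -0.06 0 0 24 0 1; 0 -0.08 0 0 32 0 1; 0 -0.09 0 0 40 0 1"}}

```text
clock: 9.7
position: [0.4969, -0.0993, 0.2814]
ee_rot: [-0.204, 0.754, 0.56, 0.275]
contact_force: [-0.1, 0.3, -1.1]
width: -0.0
gripper_force: 0.0
```

```bash
python3 -c "
from h import *
goal(-204.5,1,123,49)"
```

```text
t 9.7 box mm [-218.2   -0.5  281.4] F box [ 0.3  0.1 -1.1] q [-0.78  0.24  1.64  0.61  1.62 -0.57]
shift [-0.0915 -0.0014  0.13  ] rot [-0.05  8.94 -0.01]
```

Emit:
{"name": "servo_tool", "arguments": {"series": "-0.022 0 0.03 0 4 0 1; -0.045 0 0.06 0 9 0 1; -0.068 -0.001 0.095 0 9 0 1; -0.091 -0.001 0.13 0 9 0 1; -0.091 -0.001 0.13 0 9 0 1"}}

```text
clock: 10.2
position: [0.4982, -0.0849, 0.1182]
ee_rot: [-0.252, 0.732, 0.541, 0.329]
contact_force: [-0.8, 0.9, 0.2]
width: 0.0
gripper_force: 0.0
```

```bash
python3 -c "
from h import *
goal(-136.5,1,64,49)
goal(-123.4,1,79,49)"
```

```text
t 10.2 box mm [-204.1    2.4  118.2] F box [0.7 1.  0.2] q [-0.82  0.47  1.88  0.72  1.38 -0.88]
shift [0.0035 0.0022 0.0865] rot [-0.52  0.01 -0.51]
t 10.2 box mm [-204.1    2.4  118.2] F box [0.7 1.  0.2] q [-0.82  0.47  1.88  0.72  1.38 -0.88]
shift [0.0234 0.002  0.0866] rot [-0.52  0.01 -0.51]
```

Emit:
{"name": "servo_tool", "arguments": {"series": "0 0 0.03 0 0 0 1; 0.002 0.001 0.06 0 0 0 1; 0.003 0.001 0.086 0 0 0 1; 0.003 0.001 0.086 0 0 0 1"}}

```text
clock: 10.6
position: [0.5202, -0.0209, 0.0681]
ee_rot: [-0.249, 0.731, 0.543, 0.331]
contact_force: [0.3, 0.1, -0.2]
width: -0.0001
gripper_force: 0.0
```

```bash
python3 -c "
from h import *
goal(-123.4,1,79,49)"
```

```text
t 10.6 box mm [-1.364e+02 -1.000e-01  6.810e+01] F box [ 0.2 -0.3 -0.2] q [-0.7   0.53  1.97  0.82  1.22 -0.94]
shift [ 0.0167 -0.0011  0.0026] rot [-0.32  0.09 -0.07]
```

Emit:
{"name": "servo_tool", "arguments": {"series": "0.006 0 0.002 0 0 0 1; 0.011 0 0.002 0 0 0 1; 0.015 0 0.002 0 0 0 1; 0.018 0 0.002 0 0 0 1; 0.021 0 0.002 0 0 0 1"}}

```text
clock: 11.1
position: [0.525, -0.0097, 0.0819]
ee_rot: [-0.246, 0.732, 0.542, 0.331]
contact_force: [-1.1, -2.2, -1.0]
width: -0.0001
gripper_force: 1.6
```

```bash
python3 -c "
from h import *
goal(-123.4,1,79,49)"
```

```text
t 11.1 box mm [-124.3   -1.5   81.9] F box [-2.4  0.4 -1. ] q [-0.68  0.5   1.97  0.83  1.23 -0.91]
shift [-0.0016 -0.0025  0.0026] rot [-0.04  0.31 -0.11]
```

Emit:
{"name": "servo_tool", "arguments": {"series": "0.002 0 0 0 0 0 1; 0.004 0 0 0 0 0 1; 0.006 0 0 0 0 0 1; 0.006 0 0 0 0 0 1"}}

```text
clock: 11.5
position: [0.5263, -0.0053, 0.086]
ee_rot: [-0.247, 0.732, 0.542, 0.331]
contact_force: [1.1, -1.7, -2.0]
width: -0.0002
gripper_force: 1.4
```

```bash
python3 -c "
from h import *
goal(-123.4,1,79,49)"
```

```text
t 11.5 box mm [-119.7   -1.4   86. ] F box [-1.4 -1.6 -2. ] q [-0.67  0.49  1.97  0.83  1.23 -0.9 ]
shift [-0.0077 -0.0024  0.0019] rot [-0.07  0.23 -0.16]
```

Still about 3 N, so the switch is sliding. I'll push on until it stops.

Emit:
{"name": "servo_tool", "arguments": {"series": "0.002 0 0 0 0 0 1; 0.004 0 0 0 0 0 1; 0.004 0 0 0 0 0 1"}}

```text
clock: 11.8
position: [0.5265, -0.0051, 0.0865]
ee_rot: [-0.245, 0.733, 0.543, 0.328]
contact_force: [-1.0, -7.5, -10.3]
width: 0.0003
gripper_force: 6.0
```

```bash
python3 -c "
from h import *
goal(-123.4,1,79,49)"
```

```text
t 11.8 box mm [-119.5   -1.5   86.5] F box [ -7.5  -1.2 -10.3] q [-0.67  0.49  1.97  0.83  1.22 -0.89]
shift [-0.0082 -0.0025  0.002 ] rot [-0.07  0.67 -0.12]
```

Emit:
{"name": "servo_tool", "arguments": {"series": "0.003 0 0 0 0 0 1; 0.003 0 0 0 0 0 1; 0.003 0 0 0 0 0 1"}}

```text
clock: 12.1
position: [0.5265, -0.005, 0.0866]
ee_rot: [-0.243, 0.734, 0.544, 0.326]
contact_force: [-3.4, -10.3, -15.5]
width: -0.0002
gripper_force: 9.3
```

Emit:
{"name": "servo_tool", "arguments": {"series": "-0.015 0 0 0 0 0 1; -0.027 0 0 0 0 0 1; -0.027 0 -0.03 0 0 0 1; -0.027 0 -0.07 0 0 0 1; -0.027 0 -0.12 0 0 0 1"}}

```text
clock: 12.6
position: [0.4946, -0.1029, 0.1507]
ee_rot: [-0.251, 0.731, 0.541, 0.331]
contact_force: [1.1, -0.5, -0.0]
width: -0.0002
gripper_force: 0.0
```

Emit:
{"name": "servo_tool", "arguments": {"series": "0 0 -0.03 0 0 0 1; 0 0 -0.06 0 0 0 1; 0 0 -0.06 0 0 0 1"}}

```text
clock: 12.9
position: [0.4838, -0.1501, 0.1916]
ee_rot: [-0.245, 0.732, 0.542, 0.332]
contact_force: [-0.8, 0.1, -1.0]
width: -0.0002
gripper_force: 0.0
```

```bash
python3 -c "
from h import *
where()
import cv2
a=cv2.resize(eyes.get_image('top')[160:280,200:340,::-1],None,fx=5,fy=5,interpolation=cv2.INTER_CUBIC)
cv2.imwrite('pics/top4.png',a)"
```

```text
t 12.9 box mm [-270.7   -2.7  191.6] F box [-0.1  0.8 -1. ] q [-0.92  0.41  1.74  0.66  1.57 -0.82]
```

View pics/top4.png

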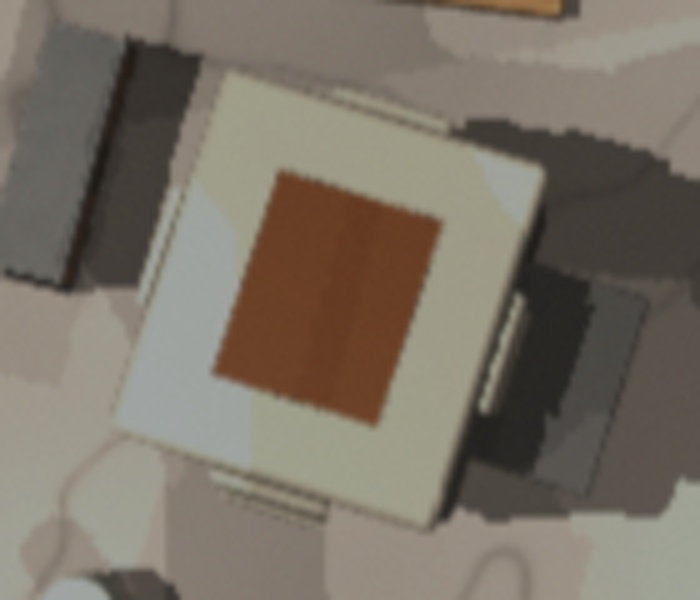

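The top view shows all four clips still flat, with the nose and the bystanders undisturbed. The switch slid about 6–7 mm at roughly 3 N and then stopped hard, so I'm handing in.

```bash
python3 -c "
from rig import manip
print(manip.sign_off())"
```

```text
the job is handed in; nothing more can be done
None
```

I flipped all four clips down, then pushed the switch in until it stopped hard (by force feedback, as I couldn't see it). The arm was clear when I handed the job in at about 13 s; no verdict was shown.

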